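Function test of a latching emergency stop

ROBOT

A 6-joint arm with a two-finger parallel gripper is mounted at the origin on a cart in front of the work surface, level with it; the furniture and walls round the work are solid. World frame = base frame: x ahead of the robot, y to its left, z up, the work surface at z = 0. Lengths are in m, angles in rad, forces in N, time in s.
With the tool pointing down it reaches from about 0.375 to 0.975 m from the base axis. Payload 3.8 kg.
Tool frame: the origin (TCP) lies at the very end of the fingers, on their centre line; the grasp point (between the pads) lies 19 mm behind it; z points along the fingers, y is the line along which they close (so a half turn about z gives the same grasp; the last joint's range is limited). The gripper opens to 85 mm and grips with 20 to 120 N. Pads are 22 mm wide; open, the fingers measure 114 mm over their backs; the gripper's body (76 mm by 85 mm) begins 54 mm behind the grasp point. The pads swing forward as they close: fully open they stand 13 mm farther back than shut.
Start: joints at [1.091, 0.264, 1.604, -0, 1.274, -0.037], TCP at [0.289, 0.61, 0.231] pointing down, gripper open.
Joint ranges: [-2.63, 2.63], [-0.94, 2.18], [0.31, 2.57], [-1.31, 4.45], [0, 2.66], [-2.55, 2.55]. Speed limits (rad/s): [2.57, 2.57, 3.14, 3.14, 3.14, 3.14].

INTERFACE

Orientations are given as a rotation vector (axis times angle).
In Python, from workcell import read_state, read_camera, calibration, finish_job gives the robot as it stands.
- The arm moves only by the tool step_arm, never from a script. Its argument "commands" is a list of rows, each an object of numbers: "fingers": the gripper's target within -1 to 1 (shut at 1, half-way at 0, fully open at -1); "dx", "dy", "dz": the shift along the tool's x, y, z in m; "roll": the turn about the tool's z in degrees. In form: [{"fingers": .., "dx": .., "dy": .., "dz": .., "roll": ..}, ...]. A call has 1 to 8 rows; each row is the pose to reach, as a shift and turn from the pose commanded when the call began, along the tool's axes at that moment; what a row does not reach only later rows make up. A row lasts 1/8 s, in which the tool goes at most 62.5 mm and 10.7 degrees, less where a joint would pass 70% of its speed; a pose out of reach is approached as far as the arm can. A call with a gripper value outside its range is refused whole. The fingers move at their own pace and stop on an object; "squeeze" is the grip in N (left out, the last holds). Time passes only in rows, so rows that repeat a pose let the fingers close. It gives the time, the measured TCP pose, the force, the opening and the grip force at its end, in the units of the state.
- read_state(): the state, without advancing time (a new reading comes with each control period).
- read_camera(name): name is "scene" or "top" or "wrist"; returns (picture, depth): 384x512x3 uint8, blue, green, red; 384x512 float32, m along the optical axis (not along the pixel's ray), 0 where there is no reading.
- calibration(name): a dict with "intrinsics" (3x3 intrinsics, pixels), "world_to_cam" (4x4, takes a point from world to camera coordinates). Camera axes: x right, y up, looking along -z (the intrinsics and any distortion apply to the point x, -y, -z); pixel columns grow to the right and rows downward; lengths in m; the calibration is good to about 2 mm. A picture is of the moment at which its call begins: read the wrist's pose just before it. calibration takes no time and is no camera call; for the wrist camera it gives the pose at the moment of the call.
- finish_job(): hands the job in; it is judged then, once.
The state is a dict: "time": time; "q": joint angles; "joint_vel": joint speeds; "joint_torque": joint torques, N m; "tool_pos": TCP position; "tcp_rot": TCP orientation; "wrist_force": force on the tool from outside, world axes, zero at the start; "torque": the same for the moment, N m; "width": opening from 0.0 (shut) to 1.0 (fully open); "grip_force": force on a finger pad.
Only numpy, scipy, OpenCV 4.12 (cv2) and the standard library are available. Lean on these libraries where they do the work, as an engineer would, in place of code of your own. Each camera call takes 0.05 s, during which the arm holds its last target. There are 200 camera calls.

TASK

Test the emergency stop on the worktop: press its mushroom head in until it stays latched, then twist the head clockwise, by pushing one end of its grip bar round with a fingertip, until it pops back out, and then press the projecting reset button. Only touch and push, never take the grip bar between the fingers; do not press the flush start button, and leave the things standing round about where they are.

Things in the scene. Friction and masses are not known exactly. Their poses are not given: they have to be found in the camera images.
- stop_box: control box of the emergency stop, 94 x 94 x 56 mm, screwed to the worktop; origin under its centre, z up. The mushroom stands on its middle inside a ring-shaped shroud (75 mm across, its rim 72.5 mm above the worktop).
- stop_grip_top (a point): middle of the top face of the grip bar on the mushroom head, on the head's axis; 100.5 mm above the worktop when the head is out. The cap is a flat mushroom 60 mm across; the grip bar is an upright rib across it, 48 mm long (along this point's x), 12 mm thick (along its y), rising 17.5 mm above the cap's face. The point moves and turns with the head: its x follows the bar, z is up. Pushing one end of the bar sideways with a fingertip turns the head.
- stop_plunger (a joint): how far the mushroom is pushed down, m: 0 out, 0.0085 at the bottom stop. The spring needs 3 N at the start and, with the latch, about 6 N to go in. Beyond 0.007 a latch snaps in and the head stays at about 0.007 when let go; let go earlier, it springs back out. Pressing on the middle of the bar's top serves well.
- stop_head (a joint): how far the head is turned, rad: 0 at rest, growing clockwise seen from above, 0.85 at the stop; it does not turn the other way. A spring turns it back (0.04 Nm at 0, 0.14 Nm at the stop). With the head latched down, turning it past about 0.6 frees the latch and the head pops up 7 mm by itself, so a fingertip beside the bar should stay about 8 mm or more above the cap's face as it is while latched.
- button_box: control box with two push buttons, 150 mm (its x) x 76 mm x 56 mm high, screwed to the worktop; origin under its centre. A fixed domed lamp (10 mm high) sits in the middle; the buttons are 42 mm to either side along x, either way round.
- reset_button_top (a point): centre of the top of the reset button: the projecting one, a round black cap 23 mm across that stands 11.5 mm above its steel ring (71.5 mm above the worktop).
- reset_button (a joint): travel of the reset button, m: 0 out, 0.005 fully in; 2 N at first, 4 N fully in; springs back.
- start_button_top (a point): centre of the top of the start button: the flush one, a round black cap 23 mm across lying 1 mm below the rim of its steel ring (rim 65 mm above the worktop). Not to be pressed.
- start_button (a joint): travel of the start button, m: 0 out, 0.005 fully in; springs back.
- front_cup: drawn steel cup, 64 mm across, 47 mm high, open upward, standing in front of the stop box (bystander); origin at the centre of its underside.
- middle_cup: drawn steel cup, 64 mm across, 47 mm high, at the front of the worktop between the two boxes (bystander); origin at the centre of its underside.
- rear_cup: drawn steel cup, 64 mm across, 47 mm high, at the left rear (bystander); origin at the centre of its underside.
- tape_roll: roll of masking tape lying flat, 67 mm across, 24 mm high, behind the stop box (bystander); origin at the centre of its underside.
- v_block: ground steel V block, 62 x 57 x 35 mm, behind the button box (bystander); origin at the centre of its underside.
- caliper: steel caliper lying flat, 212 mm long, 13 mm high, at the left (bystander); origin at the centre of its underside.
- screwdriver: screwdriver lying at the right edge, 180 mm long, 27 mm high (bystander); origin at the centre of its underside.
- chip_brush: flat chip brush lying at the rear, 190 mm long, 12 mm high (bystander); origin at the centre of its underside.

How it is judged:
On the way, in this order (a step that is already met when the one before it is completed fails the run):
1. the mushroom head is pressed in past its latch, or stays in with the fingers off it (value of joint stop_head below 0.3 rad and (value of joint stop_plunger above 0.0075 m or (value of joint stop_plunger above 0.006 m and contact force between the fingers and stop_head below 0.3 N))), for 0.1 s.
2. the head is twisted round and has popped out (value of joint stop_plunger below 0.002 m), for 0.1 s.
3. the reset button is pressed in, the stop head being out (value of joint reset_button above 0.0035 m and value of joint stop_plunger below 0.002 m), for 0.05 s.
At the end, for the whole second after the job is handed in: The stop head is out (within 1.5 mm) and turned back to rest (within 0.1 rad), both buttons are out (within 1 mm), and every bystander is within 20 mm of where it stood (value of joint stop_plunger below 0.0015 m and value of joint stop_head below 0.1 rad and value of joint each of reset_button, start_button below 0.001 m and distance of each of front_cup, middle_cup, rear_cup, tape_roll, v_block, caliper, screwdriver, chip_brush from where it was at the start of the episode below 0.02 m); the robot touches nothing.
It fails at once if the grip bar of the stop head is taken between the fingers and turned (y of the grasp point in the frame of stop_grip_top between -0.006 and 0.006 m and x of the grasp point in the frame of stop_grip_top between -0.026 and 0.026 m and z of the grasp point in the frame of stop_grip_top below 0.014 m and value of joint stop_head above 0.15 rad and contact force between the fingers and stop_head above 0.5 N).
It fails at once if the flush start button is pressed (more than 2 mm) (value of joint start_button above 0.002 m).
It fails at once if the reset button is pressed (more than 3.5 mm) while the stop head is latched in (value of joint reset_button above 0.0035 m and value of joint stop_plunger above 0.005 m).
It fails at once if a bystander is shifted by more than 20 mm or lifted (distance of any of front_cup, middle_cup, rear_cup, tape_roll, v_block, caliper, screwdriver, chip_brush from where it was at the start of the episode above 0.02 m).
It also fails if it takes over 40 s, if anything falls off the work surface, if the arm or the gripper's body presses on something with over 40 N, if the wrist force passes 120 N, or if a joint passes its speed limit or range.

## Working session

There is one attempt and no reset: what is moved stays moved. The work goes in short steps, Python scripts to look and compute and a tool call to move; the robot and the scene stay as the last step left them, time stands still between calls to the robot, and variables do not carry over. Pictures are saved under pics/ and viewed, at most 10 in all, crops included, and the job is handed in when it is done.

Besides the shell and the picture viewer there is one more tool, called after ">>>" in YAML: its name, and indented under it one key for each argument. step_arm: Moves the arm, as the interface text tells. Its arguments: {"type":"object","properties":{"commands":{"type":"array","items":{"type":"object","properties":{"fingers":{"type":"number"},"dx":{"type":"number"},"dy":{"type":"number"},"dz":{"type":"number"},"roll":{"type":"number"}}}},"squeeze":{"type":"number"}},"required":["commands"]}

```bash
mkdir -p pics && cat > h.py <<'E'
import numpy as np, cv2
from workcell import *
def grab(n,f=None):
    c=calibration(n); im,d=read_camera(n)
    if f: cv2.imwrite('pics/'+f,im)
    return c,im,d
def ray(c,u,v):
    K=c['intrinsics'];T=np.array(c['world_to_cam']);R=T[:3,:3];o=-R.T@T[:3,3]
    p=np.linalg.inv(K)@[u,v,1]; return o,R.T@np.array([p[0],-p[1],-p[2]])
def onz(c,u,v,z):
    o,r=ray(c,u,v); return o+r*(z-o[2])/r[2]
def cloud(c,d):
    K=np.array(c['intrinsics']);T=np.array(c['world_to_cam']);v,u=np.indices(d.shape)
    p=np.stack([(u-K[0,2])/K[0,0]*d,-(v-K[1,2])/K[1,1]*d,-d],-1)
    return (p-T[:3,3])@T[:3,:3]
E
python3 - <<'E'
from h import *
c,im,d=grab('top','top.png'); np.savez('top.npz',im=im,d=d,K=c['intrinsics'],T=c['world_to_cam'])
c,im,d=grab('scene','scene.png')
s=read_state();print(s['tool_pos'],s['tcp_rot'],s['time'])
print(c)
E
```

```text
[0.28891091 0.60931136 0.23006005] [-0.68976905 -3.06439673  0.00311042] 0.1
{'intrinsics': array([[460.41875057,   0.        , 252.74997872],
       [  0.        , 460.41875057, 194.58606037],
       [  0.        ,   0.        ,   1.        ]]), 'world_to_cam': array([[-0.79217429, -0.61003988,  0.0176418 ,  0.55642708],
       [ 0.27666131, -0.33319537,  0.90135418, -0.13418816],
       [-0.54398383,  0.71891042,  0.43272324, -0.98968679],
       [ 0.        ,  0.        ,  0.        ,  1.        ]])}
```

View pics/top.png

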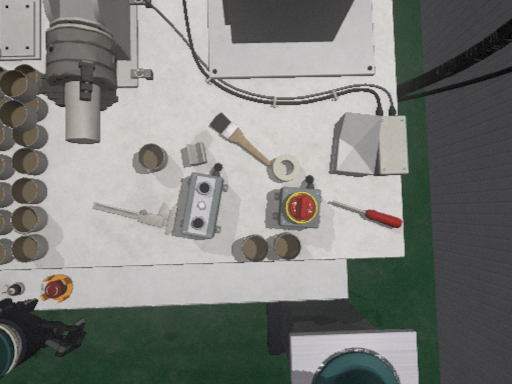

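View pics/scene.png

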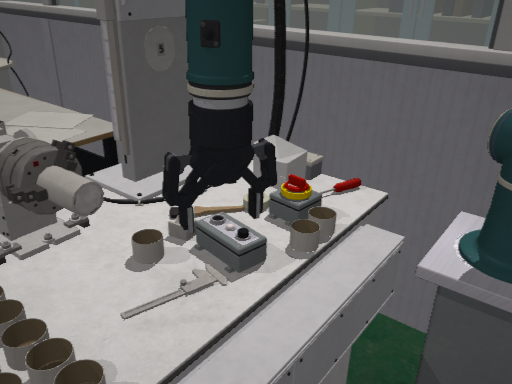

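The top view shows the stop head at about (301,207), and the button box with buttons at about (205,187) and (198,223). The cups are at (255,248), (287,246) and (152,157). In the scene view, the nearer button at (243,234) looks like the projecting one. I'll measure next.

```bash
python3 - <<'E'
from h import *
z=np.load('top.npz');im=z['im'];d=z['d'];c=dict(intrinsics=z['K'],world_to_cam=z['T'])
P=cloud(c,d)
for n,u,v in [('head',301,207),('b1',205,187),('b2',198,223),('lamp',201,205),('cupA',255,248),('cupB',287,246),('floor',240,200)]:
    print(n,P[v,u].round(3), onz(c,u,v,0.07).round(3))
hs=cv2.cvtColor(im,cv2.COLOR_BGR2HSV)
H=hs[...,0];yel=((H>20)&(H<35)&(hs[...,1]>150)&(hs[...,2]>100))
red=(((H<8)|(H>172))&(hs[...,1]>130)&(hs[...,2]>60))
for m,n,zz in((yel,'yel',.0725),(red,'red',.085)):
    m=m.copy();m[:, :270]=0;m[:,330:]=0;m[:180]=0;m[240:]=0
    v,u=np.nonzero(m);(cx,cy),r=cv2.minEnclosingCircle(np.c_[u,v].astype(np.float32));print(n,cx,cy,r,onz(c,cx,cy,zz).round(4),len(u))
b=im[180:260,170:330];cv2.imwrite('pics/tc.png',cv2.resize(b,None,fx=5,fy=5,interpolation=cv2.INTER_CUBIC))
c2,im2,d2=grab('scene');P2=cloud(c2,d2)
for u,v in [(243,234),(217,219),(296,184)]: print(P2[v,u].round(3))
cw,iw,dw=grab('wrist','w0.png');print(cw['world_to_cam'])
E
```

```text
head [0.469 0.134 0.098] [0.469 0.13  0.07 ]
b1 [0.524 0.354 0.062] [0.523 0.353 0.07 ]
b2 [0.439 0.372 0.069] [0.439 0.372 0.07 ]
lamp [0.481 0.364 0.068] [0.481 0.364 0.07 ]
cupA [0.37  0.239 0.003] [0.377 0.241 0.07 ]
cupB [0.372 0.158 0.002] [0.379 0.166 0.07 ]
floor [ 0.492  0.273 -0.002] [0.49  0.272 0.07 ]
yel 300.8333435058594 207.1666717529297 15.320744514465332 [0.4689 0.1303 0.0725] 71
red 301.625 207.0 12.515715599060059 [0.4692 0.1304 0.085 ] 402
[0.435 0.382 0.069]
[0.522 0.361 0.064]
[0.467 0.138 0.085]
[[ 0.42934073  0.90313741 -0.00306016 -0.67211896]
 [-0.85695326  0.40631094 -0.31708443  0.0389611 ]
 [-0.28512743  0.13875967  0.94839238 -0.38123047]
 [ 0.          0.          0.          1.        ]]
```

View pics/tc.png

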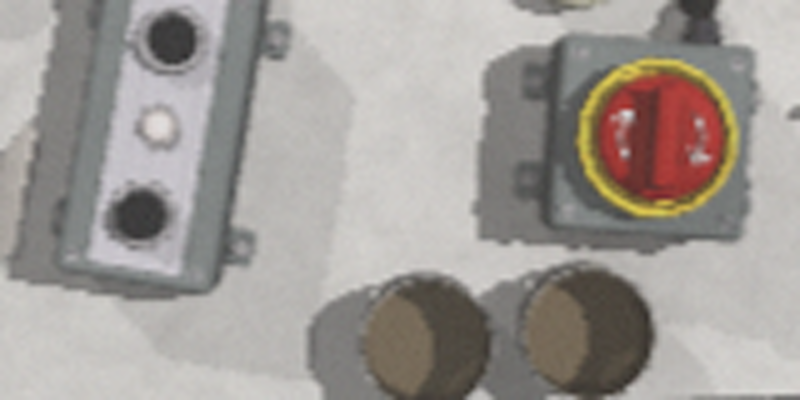

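The stop head is at about (0.469, 0.130) with its bar roughly along world x. The reset button is the near one, at about (0.438, 0.373), since it is higher than the other. I'll move near the stop with the fingers shut and take a closer look.

>>> step_arm:
  commands:
    - {"fingers": 1,"dx": -0.04,"dy": -0.044,"dz": 0,"roll": -3}
    - {"fingers": 1,"dx": -0.081,"dy": -0.088,"dz": 0,"roll": -6}
    - {"fingers": 1,"dx": -0.122,"dy": -0.132,"dz": 0,"roll": -9}
    - {"fingers": 1,"dx": -0.162,"dy": -0.177,"dz": 0,"roll": -12}
    - {"fingers": 1,"dx": -0.203,"dy": -0.221,"dz": 0,"roll": -16}
    - {"fingers": 1,"dx": -0.243,"dy": -0.265,"dz": 0,"roll": -19}
    - {"fingers": 1,"dx": -0.284,"dy": -0.31,"dz": 0,"roll": -22}
    - {"fingers": 1,"dx": -0.324,"dy": -0.354,"dz": 0,"roll": -25.4}

```text
time: 1.2
tool_pos: [0.4305, 0.1493, 0.2314]
tcp_rot: [-0.004, 3.141, 0.0]
wrist_force: [1.2, 0.6, 0.1]
width: 0.001
grip_force: 0.0
```

```bash
python3 - <<'E'
from h import *
s=read_state();print({k:np.round(s[k],4) for k in('time','tool_pos','tcp_rot','q','width','wrist_force')})
c,im,d=grab('wrist','w1.png');np.savez('w1.npz',im=im,d=d,K=c['intrinsics'],T=c['world_to_cam'])
E
```

```text
{'time': np.float64(1.2), 'tool_pos': array([0.4305, 0.1493, 0.2314]), 'tcp_rot': array([-4.3000e-03,  3.1408e+00,  2.0000e-04]), 'q': array([ 2.7930e-01, -1.6250e-01,  2.0505e+00, -1.0000e-04,  1.2527e+00,
       -1.2942e+00]), 'width': np.float64(0.0009), 'wrist_force': array([1.1578, 0.6264, 0.1494])}
```

View pics/w1.png

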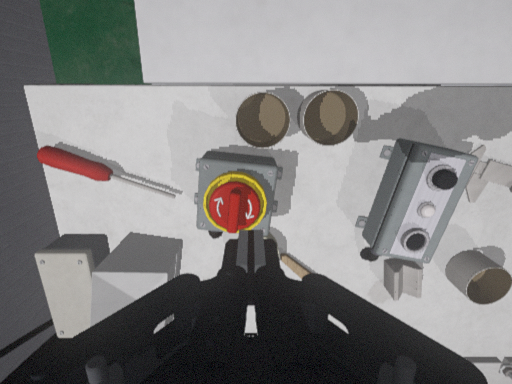

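The wrist view shows the stop head at about (236,204) with its bar nearly vertical, from (238,188) to (234,230). The reset button is at (443,178), visibly projecting, and the start button is at (414,240). I'll measure the bar and the buttons from the depth.

```bash
python3 - <<'E'
from h import *
z=np.load('w1.npz');im=z['im'];d=z['d'];c=dict(intrinsics=z['K'],world_to_cam=z['T'])
P=cloud(c,d);print('cam',-np.array(z['T'])[:3,:3].T@z['T'][:3,3])
hs=cv2.cvtColor(im,cv2.COLOR_BGR2HSV);H=hs[...,0]
red=((H<8)|(H>172))&(hs[...,1]>120)
box=np.zeros_like(red);box[160:250,190:280]=1
zz=P[...,2]
m=red&box&(zz>.096)&(zz<.106)
q=P[m];print(len(q),q.mean(0),np.median(q[:,2]))
r=cv2.minAreaRect((q[:,:2]*1000).astype(np.float32));print('bar',r)
m=red&box;v,u=np.nonzero(m);q=P[m];print('red zs',np.percentile(q[:,2],[5,25,50,75,95]))
yel=((H>20)&(H<35)&(hs[...,1]>130))&box&(zz>.068)&(zz<.078)
q=P[yel];print('yel',len(q),cv2.minEnclosingCircle((q[:,:2]*1000).astype(np.float32)),np.median(q[:,2]))
for n,u0,v0,h in(('reset',443,178,.0715),('start',414,240,.064)):
    b=(hs[...,2]<70);w=np.zeros_like(b);w[v0-22:v0+22,u0-22:u0+22]=1
    k=cv2.connectedComponents((b&w).astype(np.uint8))[1];mm=k==k[v0,u0]
    q=P[mm];print(n,mm.sum(),np.median(q[:,2]),np.percentile(q[:,2],90));t=q[q[:,2]>np.percentile(q[:,2],90)-.003];print(cv2.minEnclosingCircle((t[:,:2]*1000).astype(np.float32)))
E
```

```text
cam [0.34665288 0.14853362 0.37297487]
433 [0.46583967 0.1301465  0.09903659] 0.0991474345574235
bar ((466.6051940917969, 130.03463745117188), (11.94922924041748, 45.658653259277344), 84.11953735351562)
red zs [0.07831863 0.08053478 0.08151072 0.09457971 0.09986029]
yel 529 ((467.5650329589844, 129.99623107910156), 37.05013656616211) 0.07120501348678526
reset 374 0.06983094322351853 0.0712065018420914
((394.128173828125, 265.0452880859375), 125.81294250488281)
start 196 0.06274365423686205 0.06369213390619974
((436.0718994140625, 256.8691101074219), 140.47195434570312)
```

>>> step_arm:
  commands:
    - {"fingers": 1,"dx": -0.0365,"dy": -0.0193,"dz": 0.03,"roll": 6}
    - {"fingers": 1,"dx": -0.0365,"dy": -0.0193,"dz": 0.08,"roll": 6}
    - {"fingers": 1,"dx": -0.0365,"dy": -0.0193,"dz": 0.12,"roll": 6}
    - {"fingers": 1,"dx": -0.0365,"dy": -0.0193,"dz": 0.12,"roll": 6}

```text
time: 1.75
tool_pos: [0.4632, 0.1312, 0.1077]
tcp_rot: [-0.164, -3.129, 0.004]
wrist_force: [-0.1, -0.4, 0.4]
width: 0.002
grip_force: 0.0
```

>>> step_arm:
  commands:
    - {"fingers": 1,"dz": 0.01}
    - {"fingers": 1,"dz": 0.014}
    - {"fingers": 1,"dz": 0.017}
    - {"fingers": 1,"dz": 0.019}
    - {"fingers": 1,"dz": 0.019}

```text
invalid input
```

>>> step_arm:
  commands:
    - {"fingers": 1,"dx": -0.002,"dy": 0,"dz": 0.005,"roll": 0}
    - {"fingers": 1,"dx": -0.002,"dy": 0,"dz": 0.01,"roll": 0}
    - {"fingers": 1,"dx": -0.002,"dy": 0,"dz": 0.015,"roll": 0}
    - {"fingers": 1,"dx": -0.002,"dy": 0,"dz": 0.018,"roll": 0}

```text
time: 2.25
tool_pos: [0.4704, 0.1322, 0.0947]
tcp_rot: [0.163, 3.134, 0.002]
wrist_force: [-0.2, 0.2, 4.2]
width: -0.002
grip_force: 2.2
```

>>> step_arm:
  commands:
    - {"fingers": 1,"dx": 0.002,"dy": 0,"dz": 0.002,"roll": 0}
    - {"fingers": 1,"dx": 0.002,"dy": 0,"dz": 0.004,"roll": 0}
    - {"fingers": 1,"dx": 0.002,"dy": 0,"dz": 0.004,"roll": 0}

```text
time: 2.62
tool_pos: [0.4691, 0.1324, 0.0919]
tcp_rot: [0.163, 3.133, 0.002]
wrist_force: [1.3, -0.7, 12.7]
width: 0.003
grip_force: 6.3
```

>>> step_arm:
  commands:
    - {"fingers": 1,"dx": 0,"dy": 0,"dz": -0.025,"roll": 0}
    - {"fingers": 1,"dx": -0.025,"dy": 0.024,"dz": -0.025,"roll": 0}
    - {"fingers": 1,"dx": -0.025,"dy": 0.024,"dz": -0.01,"roll": 0}
    - {"fingers": 1,"dx": -0.025,"dy": 0.024,"dz": -0.01,"roll": 0}

```text
time: 3.12
tool_pos: [0.491, 0.1524, 0.0965]
tcp_rot: [-0.163, -3.131, 0.003]
wrist_force: [-0.3, -0.3, -0.8]
width: -0.006
grip_force: 0.0
```

```bash
python3 - <<'E'
from h import *
s=read_state();print({k:np.round(s[k],4) for k in('time','tool_pos','tcp_rot','wrist_force')})
c,im,d=grab('wrist','w2.png')
P=cloud(c,d);hs=cv2.cvtColor(im,cv2.COLOR_BGR2HSV);H=hs[...,0]
red=(((H<8)|(H>172))&(hs[...,1]>120)&(np.hypot(P[...,0]-.467,P[...,1]-.13)<.035))
q=P[red];print(len(q),np.percentile(q[:,2],[5,25,50,75,95]))
t=q[q[:,2]>.087];print(cv2.minAreaRect((t[:,:2]*1000).astype(np.float32)),np.median(t[:,2]))
E
```

```text
{'time': np.float64(3.125), 'tool_pos': array([0.491 , 0.1524, 0.0965]), 'tcp_rot': array([-0.1627, -3.131 ,  0.0034]), 'wrist_force': array([-0.283 , -0.3198, -0.8436])}
6220 [0.07859483 0.0807106  0.08165066 0.09768625 0.09988544]
((470.23663330078125, 129.25921630859375), (45.80630874633789, 39.72698211669922), 31.134122848510742) 0.09908162114604056
```

View pics/w2.png

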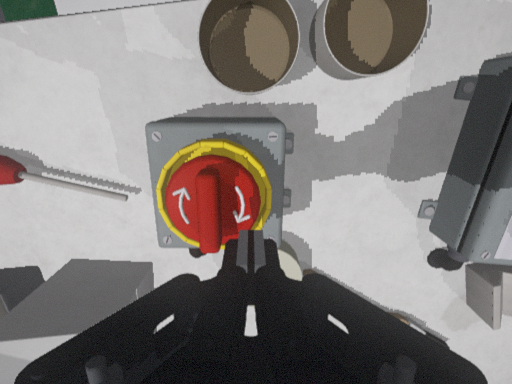

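The bar top is still at its out height of about 0.099 by depth, so the head was not latched. I'll go back over the middle and press deeper.

>>> step_arm:
  commands:
    - {"fingers": 1,"dx": 0,"dy": 0,"dz": -0.015,"roll": 0}
    - {"fingers": 1,"dx": 0.026,"dy": -0.026,"dz": -0.015,"roll": 0}
    - {"fingers": 1,"dx": 0.026,"dy": -0.026,"dz": 0.0,"roll": 0}
    - {"fingers": 1,"dx": 0.026,"dy": -0.026,"dz": 0.005,"roll": 0}
    - {"fingers": 1,"dx": 0.026,"dy": -0.026,"dz": 0.01,"roll": 0}
    - {"fingers": 1,"dx": 0.026,"dy": -0.026,"dz": 0.011,"roll": 0}
    - {"fingers": 1,"dx": 0.026,"dy": -0.026,"dz": 0.011,"roll": 0}

```text
time: 4.05
tool_pos: [0.4662, 0.13, 0.0917]
tcp_rot: [-0.163, -3.136, 0.002]
wrist_force: [-10.9, -4.8, 26.9]
width: -0.001
grip_force: 13.2
```

>>> step_arm:
  commands:
    - {"fingers": 1,"dx": 0,"dy": 0,"dz": 0.001,"roll": 0}
    - {"fingers": 1,"dx": 0,"dy": 0,"dz": 0.001,"roll": 0}

```text
time: 4.3
tool_pos: [0.4663, 0.13, 0.0916]
tcp_rot: [-0.163, -3.136, 0.002]
wrist_force: [-14.5, -5.8, 32.1]
width: -0.002
grip_force: 16.1
```

>>> step_arm:
  commands:
    - {"fingers": 1,"dx": 0,"dy": 0,"dz": -0.004,"roll": 0}
    - {"fingers": 1,"dx": 0,"dy": 0,"dz": -0.012,"roll": 0}
    - {"fingers": 1,"dx": 0,"dy": 0,"dz": -0.02,"roll": 0}
    - {"fingers": 1,"dx": 0,"dy": 0,"dz": -0.03,"roll": 0}

```text
time: 4.8
tool_pos: [0.4654, 0.1302, 0.1173]
tcp_rot: [-0.163, -3.136, 0.0]
wrist_force: [0.7, -0.6, 0.0]
width: 0.001
grip_force: 0.0
```

```bash
cat > chk.py <<'E'
from h import *
s=read_state();print({k:np.round(s[k],4) for k in('time','tool_pos','wrist_force')})
c,im,d=grab('wrist','w_%.0f.png'%(s['time']*100))
P=cloud(c,d);hs=cv2.cvtColor(im,cv2.COLOR_BGR2HSV);H=hs[...,0]
red=(((H<8)|(H>172))&(hs[...,1]>120)&(np.hypot(P[...,0]-.467,P[...,1]-.13)<.035))
q=P[red];print(len(q),np.percentile(q[:,2],[5,25,50,75,95]))
top=np.percentile(q[:,2],97);t=q[(q[:,2]>top-.005)&(q[:,2]<top+.002)]
print('bar top',np.median(t[:,2]),'axis',np.linalg.svd(t[:,:2]-t[:,:2].mean(0),full_matrices=False)[2][0],t.mean(0))
E
python3 chk.py
```

```text
{'time': np.float64(4.8), 'tool_pos': array([0.4654, 0.1302, 0.1173]), 'wrist_force': array([ 0.7163, -0.6136,  0.0161])}
3465 [0.0717411  0.07426001 0.07517219 0.07624966 0.09344899]
bar top 0.09293756895199125 axis [ 0.99411398 -0.10833925] [0.45461454 0.13125901 0.09272903]
```

The depth now shows the head latched, with the cap at 0.075 and the bar top at 0.093. I'll go beside the far end of the bar.

>>> step_arm:
  commands:
    - {"fingers": 1,"dx": -0.0285,"dy": 0.028,"dz": 0,"roll": 0}
    - {"fingers": 1,"dx": -0.0285,"dy": 0.028,"dz": 0.02,"roll": 0}
    - {"fingers": 1,"dx": -0.0285,"dy": 0.028,"dz": 0.029,"roll": 0}
    - {"fingers": 1,"dx": -0.0285,"dy": 0.028,"dz": 0.029,"roll": 0}
    - {"fingers": 1,"dx": -0.0285,"dy": 0.028,"dz": 0.029,"roll": 0}

```text
time: 5.48
tool_pos: [0.4969, 0.1548, 0.0886]
tcp_rot: [0.164, 3.137, 0.0]
wrist_force: [0.3, -0.1, 0.7]
width: 0.001
grip_force: 0.0
```

>>> step_arm:
  commands:
    - {"fingers": 1,"dx": 0,"dy": 0,"dz": 0.0025,"roll": 0}
    - {"fingers": 1,"dx": 0,"dy": -0.004,"dz": 0.0025,"roll": 0}
    - {"fingers": 1,"dx": 0,"dy": -0.008,"dz": 0.0025,"roll": 0}
    - {"fingers": 1,"dx": 0,"dy": -0.012,"dz": 0.0025,"roll": 0}
    - {"fingers": 1,"dx": 0,"dy": -0.015,"dz": 0.0025,"roll": 0}

```text
time: 6.1
tool_pos: [0.4961, 0.1407, 0.0862]
tcp_rot: [0.165, 3.135, 0.003]
wrist_force: [1.9, 5.4, -1.7]
width: 0.0
grip_force: 2.4
```

>>> step_arm:
  commands:
    - {"fingers": 1,"dx": 0,"dy": -0.004,"dz": 0,"roll": 0}
    - {"fingers": 1,"dx": 0,"dy": -0.008,"dz": 0,"roll": 0}
    - {"fingers": 1,"dx": 0,"dy": -0.008,"dz": 0,"roll": 0}

```text
time: 6.48
tool_pos: [0.4958, 0.1328, 0.087]
tcp_rot: [0.165, 3.135, 0.003]
wrist_force: [0.5, 4.9, 4.4]
width: 0.001
grip_force: 2.4
```

```bash
python3 chk.py
```

```text
{'time': np.float64(6.475), 'tool_pos': array([0.4958, 0.1328, 0.087 ]), 'wrist_force': array([0.4612, 4.9435, 4.3958])}
6636 [0.07456436 0.07648237 0.07752048 0.09366402 0.0956897 ]
bar top 0.0949766895422505 axis [ 0.73685879 -0.67604669] [0.46604687 0.13094039 0.0947927 ]
```

The head has turned about 0.64 rad, and the latch is free because the head is rising. Friction on the fingertip is holding it, so I'll raise the tip and withdraw sideways.

>>> step_arm:
  commands:
    - {"fingers": 1,"dx": 0,"dy": -0.001,"dz": -0.003,"roll": 0}
    - {"fingers": 1,"dx": 0,"dy": 0.004,"dz": -0.005,"roll": 0}
    - {"fingers": 1,"dx": 0,"dy": 0.01,"dz": -0.006,"roll": 0}
    - {"fingers": 1,"dx": 0,"dy": 0.018,"dz": -0.006,"roll": 0}
    - {"fingers": 1,"dx": 0,"dy": 0.026,"dz": -0.01,"roll": 0}
    - {"fingers": 1,"dx": 0,"dy": 0.028,"dz": -0.04,"roll": 0}
    - {"fingers": 1,"dx": 0,"dy": 0.028,"dz": -0.06,"roll": 0}

```text
time: 7.4
tool_pos: [0.4968, 0.16, 0.1462]
tcp_rot: [-0.162, -3.136, 0.002]
wrist_force: [0.8, 0.0, 0.1]
width: -0.0
grip_force: 0.0
```

```bash
python3 chk.py; ls pics
```

```text
{'time': np.float64(7.4), 'tool_pos': array([0.4968, 0.16  , 0.1462]), 'wrist_force': array([0.7713, 0.0359, 0.0542])}
3951 [0.07871349 0.08067008 0.08164861 0.09708074 0.09991395]
bar top 0.09924062762990897 axis [ 0.99452591 -0.10449025] [0.4660454  0.13066144 0.09905754]
scene.png
tc.png
top.png
w0.png
w1.png
w2.png
w_480.png
w_648.png
w_740.png
```

The head is out and back at rest. Next is the reset button.

>>> step_arm:
  commands:
    - {"fingers": 1,"dx": 0.015,"dy": 0.05,"dz": -0.01,"roll": 0}
    - {"fingers": 1,"dx": 0.03,"dy": 0.1,"dz": -0.02,"roll": 0}
    - {"fingers": 1,"dx": 0.045,"dy": 0.15,"dz": -0.02,"roll": 0}
    - {"fingers": 1,"dx": 0.06,"dy": 0.2,"dz": -0.02,"roll": 0}
    - {"fingers": 1,"dx": 0.06,"dy": 0.2067,"dz": -0.02,"roll": 0}
    - {"fingers": 1,"dx": 0.06,"dy": 0.2067,"dz": -0.02,"roll": 0}

```text
time: 8.2
tool_pos: [0.4585, 0.3714, 0.1647]
tcp_rot: [-0.161, -3.136, 0.003]
wrist_force: [-0.1, -0.6, -0.7]
width: 0.001
grip_force: 0.0
```

```bash
python3 - <<'E'
from h import *
s=read_state();print({k:np.round(s[k],4) for k in('time','tool_pos','tcp_rot')})
c,im,d=grab('wrist','w3.png');P=cloud(c,d)
m=(im.max(2)<70)&(np.hypot(P[...,0]-.438,P[...,1]-.374)<.03)&(P[...,2]>.067)&(P[...,2]<.076)
q=P[m];print(len(q),np.median(q[:,2]),np.median(q,0),cv2.minAreaRect((q[:,:2]*1000).astype(np.float32)))
E
```

```text
{'time': np.float64(8.2), 'tool_pos': array([0.4585, 0.3714, 0.1647]), 'tcp_rot': array([-0.1613, -3.1362,  0.0032])}
461 0.07055020227699225 [0.43749658 0.37359359 0.0705502 ] ((437.88116455078125, 373.4894714355469), (20.966691970825195, 20.76790428161621), 31.042280197143555)
```

View pics/w3.png

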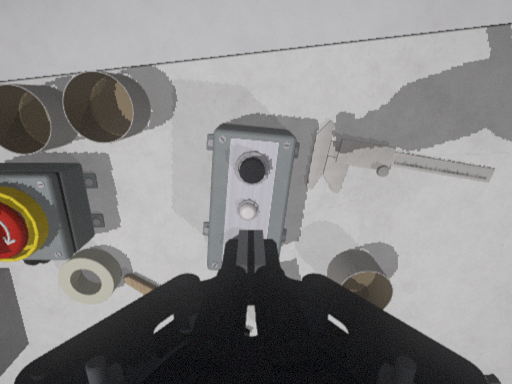

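The wrist view shows the projecting reset button at (252,168), measured at (0.438, 0.3735). The lamp is at (248,210).

>>> step_arm:
  commands:
    - {"fingers": 1,"dx": 0.0208,"dy": 0,"dz": 0.02,"roll": 0}
    - {"fingers": 1,"dx": 0.0208,"dy": 0,"dz": 0.06,"roll": 0}
    - {"fingers": 1,"dx": 0.0208,"dy": 0,"dz": 0.082,"roll": 0}
    - {"fingers": 1,"dx": 0.0208,"dy": 0,"dz": 0.082,"roll": 0}
    - {"fingers": 1,"dx": 0.0208,"dy": 0,"dz": 0.082,"roll": 0}

```text
time: 8.88
tool_pos: [0.4394, 0.3734, 0.0847]
tcp_rot: [0.166, 3.136, 0.001]
wrist_force: [-0.0, -0.2, 0.8]
width: -0.003
grip_force: 0.0
```

>>> step_arm:
  commands:
    - {"fingers": 1,"dx": 0,"dy": 0,"dz": 0.008,"roll": 0}
    - {"fingers": 1,"dx": 0,"dy": 0,"dz": 0.013,"roll": 0}
    - {"fingers": 1,"dx": 0,"dy": 0,"dz": 0.017,"roll": 0}
    - {"fingers": 1,"dx": 0,"dy": 0,"dz": 0.02,"roll": 0}
    - {"fingers": 1,"dx": 0,"dy": 0,"dz": 0.02,"roll": 0}
    - {"fingers": 1,"dx": 0,"dy": 0,"dz": 0.02,"roll": 0}

```text
time: 9.62
tool_pos: [0.4391, 0.3742, 0.0664]
tcp_rot: [0.163, 3.136, 0.0]
wrist_force: [-3.1, -4.7, 15.5]
width: -0.001
grip_force: 7.7
```

The force has risen to 15.5 N at z = 0.0664, so the button is on its stop. I'll lift clear.

>>> step_arm:
  commands:
    - {"fingers": 1,"dx": 0,"dy": 0,"dz": -0.01,"roll": 0}
    - {"fingers": 1,"dx": 0,"dy": 0,"dz": -0.05,"roll": 0}
    - {"fingers": 1,"dx": 0,"dy": 0,"dz": -0.1,"roll": 0}
    - {"fingers": 1,"dx": 0,"dy": 0,"dz": -0.12,"roll": 0}
    - {"fingers": 1,"dx": 0,"dy": 0,"dz": -0.12,"roll": 0}

```text
time: 10.25
tool_pos: [0.4393, 0.3747, 0.1853]
tcp_rot: [0.163, 3.135, 0.004]
wrist_force: [0.2, 0.3, -1.0]
width: 0.001
grip_force: 0.0
```

```bash
python3 - <<'E'
from h import *
c,im,d=grab('top','end.png');P=cloud(c,d);print(P[207,301].round(3),read_state()['tool_pos'])
z=np.load('top.npz');print('changed px',[(np.abs(im[a:b,e:f].astype(int)-z['im'][a:b,e:f]).max(2)>60).sum() for a,b,e,f in((230,265,235,305),(105,185,205,305),(200,235,325,405),(195,235,85,172))])
w,iw,dw=grab('wrist');Q=cloud(w,dw);m=np.hypot(Q[...,0]-.438,Q[...,1]-.374)<.009;print('reset z',np.median(Q[m][:,2]))
print(finish_job())
E
```

```text
[0.469 0.134 0.099] [0.43825876 0.37380957 0.18325416]
changed px [np.int64(0), np.int64(0), np.int64(0), np.int64(2368)]
reset z 0.22029379950502065
the job is handed in; nothing more can be done
None
```

The stop head was latched on the second press (the first sprang back out), twisted clockwise until it popped out, and the reset button was then pressed to its stop. The job is handed in, but no verdict came back, and my last checks of the reset button springing back and of the caliper area gave no usable reading with the arm in the way.

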